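# Let the bench lift down to the pointer

## Task

The jar stands on a raised ram lift that is held up by its release valve. Crack the valve open by its red tee handle (anticlockwise from above) just far enough for the platform to sink slowly under its own load, never faster than about 2 cm per second, and shut the valve again in time for the platform's top to stop level with the tip of the red pointer on the mast. Leave the valve snug on its seat but not forced hard past it, do not touch the jar, platform or pointer, and let go of the handle.

Things in the scene. Friction and masses are not known exactly. Their poses are not given: they have to be found in the camera images.
- lift: ram lift, fixed to the bench: grey base plate 290 x 130 x 14 mm. Origin: centre of the underside; x runs along the plate from valve to ram, z up. Valve axis at x = -85 mm, y = 0; blue cylinder (72 mm wide, 115 mm high) and ram at x = 85, y = 0; mast 235 mm high at x = 85, y = -80. Aluminium valve block 52 x 56 mm, top 56 mm above the bench, brass nut on it to 66 mm
- valve_grip (a point): centre of the valve's red tee handle, on the valve's vertical axis, 98 mm above the bench. The handle is an upright flat bar 60 mm long, 10 mm thick, 22 mm high (87 to 109 mm above the bench) on an 8 mm stem. The frame turns with it: x along the bar (white dot at the +x end), z up. At valve = 0 the bar points along the lift's x, dot towards the ram
- valve (a joint): valve angle, rad. 0: touching the seat (shut); grows anticlockwise from above. Turning shut takes 0.5 N m, rising by 3 N m/rad below 0 (springy seat); past -0.17 over-tightened. The platform holds up to a cracking point between 0.25 and 0.9, lower for a heavier jar (weight unknown); past it, it sinks 0.05 to 0.1 m/s faster per rad, and stops when turned back below that point
- platform (a joint): how far the platform has sunk from its uppermost position, m; starts at 0 to 0.005, ends at 0.085. It does not come up again
- platform_top (a point): centre of the flat top of the round steel platform (100 mm across, 12 mm thick); 200 mm above the bench when uppermost
- pointer_tip (a point): tip of the red pointer clamped to the mast, at the platform's edge; its height is the height that the platform's top must reach, 30 to 65 mm below the uppermost position
- jar: white jar with an orange band, 48 mm wide, 88 mm high, standing loose on the platform. Origin: centre of the underside, z up
Mind the look-alikes: they are no part of the job. Of the things like the jar, leave any that is blue, brown or yellow; of the rest the smaller one is meant.

How it is judged (in metres and radians):
On the way, in this order (a step that is already met when the one before it is completed fails the run):
1. the valve is cracked open and the platform has begun to sink (value of joint platform above 0.01 m and value of joint valve above 0.18 rad), for 0.1 s.
2. the platform has stopped level with the pointer and the valve is shut (z of platform_top in the frame of pointer_tip between -0.005 and 0.005 m and value of joint valve below 0.08 rad and velocity of joint platform below 0.002 m/s), for 0.2 s.
At the end, for the whole second after the job is handed in: the platform's top is at rest within 5 mm of the height of the pointer's tip, the valve is shut (within 0.08 rad of its seat), and the jar stands upright on the platform (all of step 2 and z of jar in the frame of platform_top between -0.004 and 0.004 m and angle between jar's own z axis and vertical below 0.1 rad); the robot touches nothing.
It fails at once if the platform sinks faster than 25 mm/s (velocity of joint platform above 0.025 m/s).
It fails at once if the valve is forced more than 0.17 rad (about 0.5 N m) past its seat (value of joint valve below -0.17 rad).
It fails at once if the robot pushes on the platform (contact force between any of the arm, the fingers and platform above 1 N).
It fails at once if the robot touches the jar (contact force between any of the arm, the fingers and jar above 1 N).
It fails at once if the pointer is shifted by more than 4 mm (distance of pointer_tip from where it was at the start of the episode above 0.004 m).
It also fails if it takes over 67 s, if anything falls off the work surface, if the arm or the gripper's body presses on something with over 40 N, if the wrist force passes 120 N, or if a joint passes its speed limit or range.

## Robot

A 6-joint arm with a two-finger parallel gripper is mounted at the origin on a cart in front of the work surface, level with it; the furniture and walls round the work are solid. World frame = base frame: x ahead of the robot, y to its left, z up, the work surface at z = 0. Lengths are in m, angles in degrees, forces in N, time in s.
With the tool pointing down it reaches from about 0.4 to 0.825 m from the base axis. Payload 7 kg.
Tool frame: the origin (TCP) lies on the centre line of the jaws, within the pads' length; the fingertips stand 14 mm ahead of it and the grasp point (between the pads) lies 5 mm behind it; z points along the fingers, y is the line along which they close (so a half turn about z gives the same grasp; the last joint's range is limited). The gripper opens to 88 mm and grips with 3 to 60 N. Pads are 19 mm wide; open, the fingers measure 130 mm over their backs; the gripper's body (78 mm by 193 mm) begins 47 mm behind the grasp point.
Start: joints at [-51.56, 20.546, 0.682, 0, -70.136, -16.507], TCP at [0.252, -0.626, 0.241] pointing down, gripper open.
Joint ranges: [-176.03, 176.03], [-82.01, 121.73], [-58.28, 71.71], [-173.87, 95.51], [-174.79, -0.11], [-173.66, 173.66]. Speed limits (degrees/s): [136.94, 136.94, 172.46, 180, 180, 180].

## Interface

Orientations are given as [roll, pitch, yaw] about the fixed x, y, z axes, in that order (R = Rz(yaw) Ry(pitch) Rx(roll)).
In Python, from plant import r gives the robot as it stands.
- The arm moves only by the tool send_rows, never from a script. Its argument "steps" is a list of rows, each an object with "dp": the shift along the tool's x, y, z in mm, a list of three; "roll": the turn about the tool's z in rad; "jaw": the opening in per cent of the stroke, from 0 (shut) to 100 (fully open). In form: [{"dp": [tx, ty, tz], "roll": roll, "jaw": jaw}, ...]. A call has 1 to 5 rows; each row is the pose to reach, as a shift and turn from the pose commanded when the call began, along the tool's axes at that moment; what a row does not reach only later rows make up. A row lasts 1/8 s, in which the tool goes at most 62.5 mm and 10.7 degrees, less where a joint would pass 70% of its speed; a pose out of reach is approached as far as the arm can. A call with a gripper value outside its range is refused whole. The fingers move at their own pace and stop on an object; "newtons" is the grip in N (left out, the last holds). Time passes only in rows, so rows that repeat a pose let the fingers close. It gives the time, the measured TCP pose, the force, the opening and the grip force at its end, in the units of the state.
- r.get_state(): the state, without advancing time (a new reading comes with each control period).
- r.capture(name): name is "side" or "top"; returns a dict with "image" (400x640x3 uint8, blue, green, red), "K" (3x3 intrinsics, pixels), "rvec" (rotation vector, rad) and "tvec" (3), from world to camera coordinates, as OpenCV has them. Camera axes: x right, y down, z forward; pixel columns grow to the right and rows downward; lengths in m; the calibration is good to about 2 mm. A picture is of the moment at which its call begins. There is no depth.
- r.close_job(): hands the job in; it is judged then, once.
The state is a dict: "time_s": time; "joints": joint angles; "qd": joint speeds; "joint_torque": joint torques, N m; "tcp_pos": TCP position; "eef_rot": TCP orientation; "contact_force": force on the tool from outside, world axes, zero at the start; "moment": the same for the moment, N m; "gripper_width": finger opening in m; "gripper_force": force on a finger pad.
Only numpy, scipy, OpenCV 4.12 (cv2) and the standard library are available. Lean on these libraries where they do the work, as an engineer would, in place of code of your own. Each camera call takes 0.05 s, during which the arm holds its last target. There are 200 camera calls.

## Working session

There is one attempt and no reset: what is moved stays moved. The work goes in short steps, Python scripts to look and compute and a tool call to move; the robot and the scene stay as the last step left them, time stands still between calls to the robot, and variables do not carry over. Pictures are saved under pics/ and viewed, at most 10 in all, crops included, and the job is handed in when it is done.

Besides the shell and the picture viewer there is one more tool, called as name(argument=value, ...) on one line, values as JSON. send_rows: Moves the arm, as the interface text tells. Its arguments: {"type":"object","properties":{"steps":{"type":"array","items":{"type":"object","properties":{"dp":{"type":"array","items":{"type":"number"}},"roll":{"type":"number"},"jaw":{"type":"number"}}}},"newtons":{"type":"number"}},"required":["steps"]}

```bash
mkdir -p pics; ls
cat > h.py <<'E'
import numpy as np, cv2
from plant import r
def cam(n):
    c=r.capture(n); R=cv2.Rodrigues(np.array(c["rvec"],float))[0]; t=np.array(c["tvec"],float).ravel(); K=np.array(c["K"],float)
    return c["image"],K,R,t
def ray(c,u,v):
    _,K,R,t=c; d=R.T@np.linalg.solve(K,[u,v,1.]); return -R.T@t,d
def onz(c,u,v,z):
    o,d=ray(c,u,v); return o+d*(z-o[2])/d[2]
def proj(c,p):
    _,K,R,t=c; q=K@(R@np.asarray(p,float)+t); return q[:2]/q[2]
def tri(c1,p1,c2,p2):
    A=[];b=[]
    for c,p in((c1,p1),(c2,p2)):
        o,d=ray(c,*p); d=d/np.linalg.norm(d); M=np.eye(3)-np.outer(d,d); A.append(M); b.append(M@o)
    return np.linalg.solve(sum(A),sum(b))
def red(im):
    h=cv2.cvtColor(im,cv2.COLOR_BGR2HSV); return (((h[...,0]<6)|(h[...,0]>174))&(h[...,1]>140)&(h[...,2]>60)).astype(np.uint8)
def blobs(m,a=15):
    n,l,s,c=cv2.connectedComponentsWithStats(m); return [(s[i].tolist(),c[i].round(1).tolist()) for i in range(1,n) if s[i][4]>=a],l
E
python3 - <<'E'
from h import *
for n in("side","top"):
    c=cam(n); cv2.imwrite(f"pics/{n}0.png",c[0]); print(n,(-c[2].T@c[3]).round(3),c[1][0,0]); print(blobs(red(c[0]))[0])
print(r.get_state())
E
```

```text
pics
side [ 0.372 -0.774  0.54 ] 381.6297754891662
[([301, 19, 10, 6, 46], [305.6, 22.0]), ([397, 29, 92, 18, 484], [442.7, 34.3]), ([429, 48, 56, 29, 138], [447.3, 57.9]), ([376, 164, 6, 5, 23], [378.2, 165.7]), ([344, 196, 14, 12, 81], [350.3, 201.4]), ([254, 220, 25, 20, 261], [266.3, 229.7]), ([566, 263, 31, 26, 558], [581.4, 276.1]), ([408, 371, 8, 7, 37], [411.3, 373.8])]
top [ 0.45  -0.077  0.97 ] 366.89837467924906
[([243, 95, 3, 7, 15], [243.7, 98.3]), ([495, 104, 13, 12, 80], [500.0, 108.6]), ([501, 109, 11, 10, 42], [506.7, 114.2]), ([333, 179, 16, 10, 82], [340.6, 184.6]), ([319, 256, 9, 20, 54], [322.8, 265.8])]
{'time_s': 0.1, 'joints': array([-5.15608793e+01,  2.05878833e+01,  6.39294543e-01, -1.75667589e-02,
       -7.01360248e+01, -1.65066834e+01]), 'qd': array([ 0.06511846, -0.17474242,  0.06781081,  0.00340815, -0.03143826,
       -0.0272604 ]), 'joint_torque': array([-1.37335312e-03, -5.84163773e+01,  2.93752527e+01,  7.01563731e+00,
        1.01643489e-02, -5.65713526e-05]), 'tcp_pos': array([ 0.25193991, -0.62577222,  0.23971273]), 'eef_rot': array([ 1.79914181e+02, -8.20905754e-03, -1.58073538e+02]), 'contact_force': array([-0.43493558, -0.455639  ,  0.13175376]), 'moment': array([ 0.03398957, -0.03662864, -0.01471531]), 'gripper_force': 0.0, 'gripper_width': 0.0875527692456811}
```

View pics/side0.png

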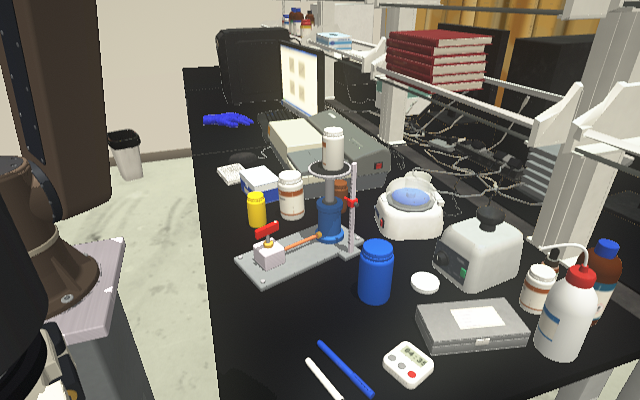

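View pics/top0.png

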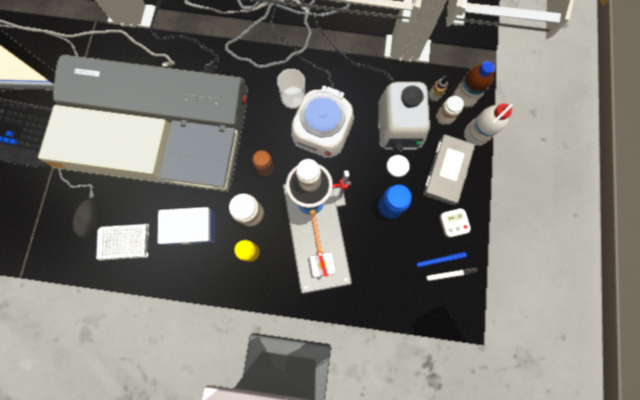

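The side view shows the lift: red tee at (266,229), platform at (328,170), pointer near (350,201). In the top view the tee is at (322,266) and the pointer at (338,185). Jar candidates in the side view are the white/orange one on the platform (332,148), a bigger white/orange one on the bench (290,195), and blue, yellow and brown ones, plus a white one at (540,288). The one on the platform is the smaller white one, as described. I'll enlarge to confirm.

Run:
```python
from h import *
s=cam("side"); t=cam("top")
a=cv2.resize(s[0][115:295,225:405],(540,540),interpolation=cv2.INTER_CUBIC)
b=cv2.resize(t[0][150:300,275:360],(306,540),interpolation=cv2.INTER_CUBIC)
cv2.imwrite("pics/crop1.png",np.vstack([np.hstack([a,b[:, :260]])]))
m=red(t[0]);bl,l=blobs(m)
for i,(st,c) in enumerate(bl):
    if abs(c[0]-322.8)<3:
        ys,xs=np.nonzero(m[st[1]:st[1]+st[3],st[0]:st[0]+st[2]]);ys+=st[1];xs+=st[0]
        P=np.array([onz(t,x,y,.109)[:2] for x,y in zip(xs,ys)]); 
        print("tee",P.mean(0),cv2.minAreaRect((P*1000).astype(np.float32)))
# plate: grey bright region
g=cv2.cvtColor(t[0],cv2.COLOR_BGR2GRAY)
print("tee tri",tri(s,(266.3,229.7),t,(322.8,265.8)))
for p in [(303,291),(351,283),(344,200)]: print(p,onz(t,*p,.014).round(4))
```

```text
tee [ 0.4761141  -0.08774018] ((477.1750183105469, -87.79100036621094), (46.093345642089844, 7.274722576141357), 24.030637741088867)
tee tri [ 0.4787796  -0.08821848  0.09891512]
(303, 291) [ 0.4097 -0.0478  0.014 ]
(351, 283) [ 0.4462 -0.1659  0.014 ]
(344, 200) [ 0.6579 -0.1214  0.014 ]
```

View pics/crop1.png

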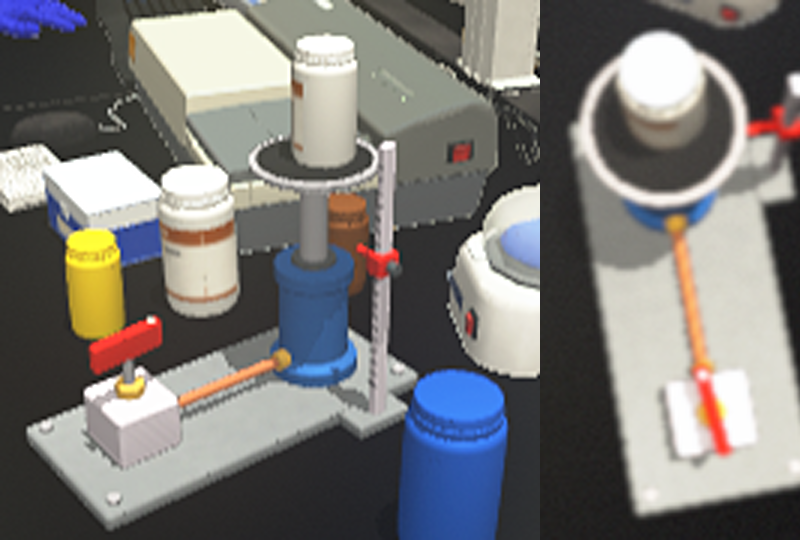

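The crop confirms that the smaller white jar stands on the platform. The white dot points towards the ram, and the pointer tip is near side (345,197). Next come the lift yaw, tip height and platform rim.

Run:
```python
from h import *
s=cam("side"); t=cam("top")
h=cv2.cvtColor(t[0],cv2.COLOR_BGR2HSV)
m=((h[...,0]>=6)&(h[...,0]<22)&(h[...,1]>110)&(h[...,2]>80)).astype(np.uint8); m[:205]=0;m[262:]=0;m[:,:305]=0;m[:,330:]=0
ys,xs=np.nonzero(m); P=np.array([onz(t,x,y,.03)[:2] for x,y in zip(xs,ys)],np.float32)
print("pipe n",len(P),"dir",cv2.fitLine(P,cv2.DIST_HUBER,0,.01,.01).ravel())
# plate left edge in top
g=cv2.cvtColor(t[0],cv2.COLOR_BGR2GRAY)
E=[]
for y in range(225,285,3):
    row=g[y,280:315].astype(int); i=int(np.argmax(np.diff(row))); E.append(onz(t,280+i+.5,y,.014)[:2])
E=np.array(E,np.float32); l=cv2.fitLine(E,cv2.DIST_HUBER,0,.01,.01).ravel(); print("edge",l,np.degrees(np.arctan2(l[1],l[0])))
# pointer tip
for n,c,box in(("side",s,(335,190,365,215)),("top",t,(328,175,352,195))):
    m=red(c[0])[box[1]:box[3],box[0]:box[2]];ys,xs=np.nonzero(m);x0=xs.min()
    for k in range(3): print(n,xs.min()+k+box[0],ys[xs==xs.min()+k]+box[1])
for yaw in(17.,20.):
    a=np.radians(yaw);X=np.array([np.cos(a),np.sin(a)]);Y=np.array([-X[1],X[0]]);v=np.array([.4785,-.088])
    pc=v+.17*X; tip=pc-.052*Y
    print(yaw,"pc",pc,"side proj top.2",proj(s,[*pc,.2]),"top",proj(t,[*pc,.2]),"tip z.15",proj(s,[*tip,.15]),proj(s,[*tip,.16]),proj(t,[*tip,.15]))
```

```text
pipe n 148 dir [ 0.9464994   0.3227055   0.56401676 -0.05866181]
edge [ 0.9516097   0.30730933  0.49661162 -0.01290306] 17.897152
side 344 [196 197 198]
side 345 [196 197 198 199]
side 346 [197 198 199 200]
top 333 [184 185 186 187]
top 334 [183 184 185 186 187]
top 335 [183 184 185 186]
17.0 pc [ 0.64107181 -0.03829681] side proj top.2 [329.13197334 167.15789225] top [311.20212528 184.74443076] tip z.15 [343.24170374 195.80781978] [343.35412566 191.74284193] [333.84028308 186.64237404]
20.0 pc [ 0.63824775 -0.02985658] side proj top.2 [326.66468429 165.90967108] top [307.1531984  185.47201919] tip z.15 [341.57649755 193.97754059] [341.67828795 189.93930472] [329.81958278 186.19687054]
```

send_rows(steps=[{"dp": [-41,41,0],"roll": 0,"jaw": 100},{"dp": [-82,82,0],"roll": 0,"jaw": 100},{"dp": [-123,124,0],"roll": 0,"jaw": 100},{"dp": [-165,165,0],"roll": 0,"jaw": 100},{"dp": [-206,207,0],"roll": 0,"jaw": 100}], newtons=60)

```text
time_s: 0.92
tcp_pos: [0.3664, -0.3555, 0.2407]
eef_rot: [-180.0, 0.0, -158.1]
contact_force: [0.1, -0.4, -0.1]
gripper_width: 0.0877
gripper_force: 0.0
```

send_rows(steps=[{"dp": [-41,41,0],"roll": 0,"jaw": 100},{"dp": [-82,82,0],"roll": 0,"jaw": 100},{"dp": [-123,124,0],"roll": 0,"jaw": 100},{"dp": [-165,165,0],"roll": 0,"jaw": 100},{"dp": [-206,207,0],"roll": 0,"jaw": 100}])

```text
time_s: 1.55
tcp_pos: [0.4802, -0.0863, 0.241]
eef_rot: [-180.0, 0.1, -158.1]
contact_force: [1.3, -0.7, -0.5]
gripper_width: 0.0877
gripper_force: 0.0
```

send_rows(steps=[{"dp": [0,0,20],"roll": 0,"jaw": 100},{"dp": [0,0,40],"roll": 0,"jaw": 100},{"dp": [0,0,40],"roll": 0,"jaw": 100}])

```text
time_s: 1.92
tcp_pos: [0.4787, -0.0881, 0.1995]
eef_rot: [180.0, -0.2, -158.0]
contact_force: [-1.2, -0.2, 0.3]
gripper_width: 0.0876
gripper_force: 0.0
```

Run:
```python
from h import *
s=cam("side"); st=r.get_state(); print(st["tcp_pos"],st["eef_rot"],st["time_s"],st["joints"].round(1),st["contact_force"])
m=red(s[0])[210:250,245:290];ys,xs=np.nonzero(m);print("tee px",xs.mean()+245,ys.mean()+210)
cv2.imwrite("pics/a.png",cv2.resize(s[0][60:300,200:420],(733,800*3//4),interpolation=cv2.INTER_CUBIC))
```

```text
[ 0.47945707 -0.08828681  0.20056623] [-1.79997076e+02 -5.83459806e-02 -1.58054983e+02] 1.975 [ 12.7   4.6 -25.7   0.  -59.8 -80.8] [0.16386294 0.5843493  0.33911538]
tee px 266.2390438247012 229.9203187250996
```

View pics/a.png

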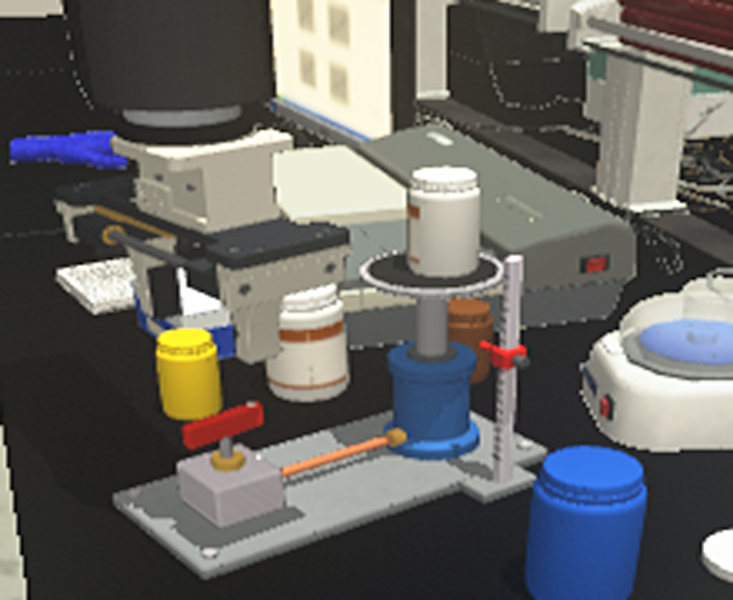

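The gripper stands above the tee, with the bar centred at (224,425) in the crop. The platform and pointer are unobstructed in the side view. I'll descend and grip.

send_rows(steps=[{"dp": [0,0,30],"roll": 0,"jaw": 100},{"dp": [0,0,60],"roll": 0,"jaw": 100},{"dp": [0,0,85],"roll": 0,"jaw": 100},{"dp": [0,0,103],"roll": 0,"jaw": 100},{"dp": [0,0,103],"roll": 0,"jaw": 60}])

```text
time_s: 2.6
tcp_pos: [0.4795, -0.0886, 0.0975]
eef_rot: [180.0, -0.1, -158.1]
contact_force: [-0.8, 0.3, 0.4]
gripper_width: 0.0819
gripper_force: 0.0
```

send_rows(steps=[{"dp": [0,0,0],"roll": 0,"jaw": 40},{"dp": [0,0,0],"roll": 0,"jaw": 20},{"dp": [0,0,0],"roll": 0,"jaw": 0},{"dp": [0,0,0],"roll": 0,"jaw": 0},{"dp": [0,0,0],"roll": 0,"jaw": 0}], newtons=60)

```text
time_s: 3.22
tcp_pos: [0.4797, -0.0882, 0.0977]
eef_rot: [-180.0, 0.0, -158.1]
contact_force: [0.7, 1.0, 0.6]
gripper_width: 0.0331
gripper_force: 0.0
```

```bash
cat > trk.py <<'E'
from h import *
import os
def rim(c):
    # lowest (nearest) bright ring row per column, sub-pixel gradient centroid, columns 318..326 (left of ram & jar)
    return None
def sink(c,ref):
    p=ref[130:182,318:346]; res=cv2.matchTemplate(c[0][125:225,314:352],p,cv2.TM_CCOEFF_NORMED)
    _,v,_,(x,y)=cv2.minMaxLoc(res); col=res[:,x]
    d=0 if y in(0,len(col)-1) else .5*(col[y-1]-col[y+1])/(col[y-1]-2*col[y]+col[y+1])
    px=y+d-5; pc=[.641,-.036]
    z=np.linspace(.2,.1,101); v0=[proj(c,[*pc,q])[1] for q in z]
    return np.interp(px,np.array(v0)-v0[0],(.2-z)*1000),v,x-4
E
python3 - <<'E'
from trk import *
c=cam("side"); cv2.imwrite("pics/ref.png",c[0]); st=r.get_state(); print(st["tcp_pos"],st["eef_rot"],st["time_s"],st["contact_force"],st["moment"],st["gripper_width"],st["gripper_force"])
print(sink(c,c[0]))
a=cam("top"); cv2.imwrite("pics/b.png",cv2.resize(np.vstack([c[0][125:305,225:405]]),(540,540),interpolation=cv2.INTER_CUBIC))
E
```

```text
[ 0.47964749 -0.08819945  0.09761547] [-1.79999291e+02  1.66719164e-03 -1.58065237e+02] 3.275 [-0.15617529  0.27408847 -0.03257589] [-0.01285754  0.00129012  0.04807071] 0.029315798706320867 0.0
(np.float64(0.0), 1.0, 0)
```

View pics/b.png

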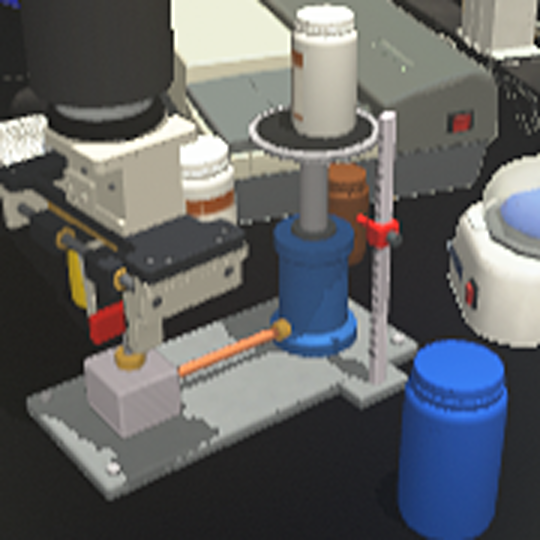

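The fingers straddle the bar and are still closing (29 mm). The platform, jar and pointer are all in clear view. Finishing the grip.

send_rows(steps=[{"dp": [0,0,0],"roll": 0,"jaw": 0},{"dp": [0,0,0],"roll": 0,"jaw": 0},{"dp": [0,0,0],"roll": 0,"jaw": 0},{"dp": [0,0,0],"roll": 0,"jaw": 0}], newtons=60)

```text
time_s: 3.82
tcp_pos: [0.4795, -0.0877, 0.0975]
eef_rot: [180.0, -0.0, -158.0]
contact_force: [-2.2, 6.1, 2.8]
gripper_width: 0.0099
gripper_force: 59.8
```

Run:
```python
from h import *
st=r.get_state(); print(st["tcp_pos"],st["eef_rot"],st["time_s"],st["contact_force"],st["moment"],st["gripper_width"],st["gripper_force"])
```

```text
[ 0.4794601  -0.0877375   0.09751012] [ 1.79965585e+02 -4.38187978e-03 -1.58039800e+02] 3.825 [-2.20525015  6.09214126  2.79137158] [2.3846713  0.987438   0.51675682] 0.009895168526846895 59.841649532318115
```

The opening of 9.9 mm equals the bar's thickness, so the grip is square and the valve sits near 0.05 rad. Opening now (roll negative is anticlockwise).

send_rows(steps=[{"dp": [0,0,0],"roll": -0.05,"jaw": 0},{"dp": [0,0,0],"roll": -0.1,"jaw": 0},{"dp": [0,0,0],"roll": -0.15,"jaw": 0},{"dp": [0,0,0],"roll": -0.2,"jaw": 0},{"dp": [0,0,0],"roll": -0.2,"jaw": 0}])

```text
time_s: 4.45
tcp_pos: [0.4796, -0.0881, 0.0975]
eef_rot: [180.0, 0.0, -146.6]
contact_force: [-0.2, 2.1, 0.6]
gripper_width: 0.0098
gripper_force: 59.8
```

```bash
cat > m.py <<'E'
from trk import *
ref=cv2.imread("pics/ref.png"); c=cam("side"); st=r.get_state()
print("t",st["time_s"],"sink,score,dx",sink(c,ref),"valve~",np.radians(st["eef_rot"][2]+180-17.9).round(3),"M",st["moment"].round(2),"F",st["contact_force"].round(1),st["gripper_width"].round(4))
E
python3 m.py
```

```text
Traceback (most recent call last):
  File "m.py", line 3, in <module>
    print("t",st["time_s"],"sink,score,dx",sink(c,ref),"valve~",np.radians(st["eef_rot"][2]+180-17.9).round(3),"M",st["moment"].round(2),"F",st["contact_force"].round(1),st["gripper_width"].round(4))
                                                                                                                                                                          ^^^^^^^^^^^^^^^^^^^^^^^^^
AttributeError: 'float' object has no attribute 'round'
```

send_rows(steps=[{"dp": [0,0,0],"roll": -0.03,"jaw": 0},{"dp": [0,0,0],"roll": -0.06,"jaw": 0},{"dp": [0,0,0],"roll": -0.06,"jaw": 0},{"dp": [0,0,0],"roll": -0.06,"jaw": 0}])

```text
time_s: 5.0
tcp_pos: [0.4797, -0.0883, 0.0975]
eef_rot: [-180.0, 0.0, -143.2]
contact_force: [1.5, 0.3, -2.3]
gripper_width: 0.0097
gripper_force: 59.8
```

```bash
python3 m.py
```

```text
Traceback (most recent call last):
  File "m.py", line 3, in <module>
    print("t",st["time_s"],"sink,score,dx",sink(c,ref),"valve~",np.radians(st["eef_rot"][2]+180-17.9).round(3),"M",st["moment"].round(2),"F",st["contact_force"].round(1),st["gripper_width"].round(4))
                                                                                                                                                                          ^^^^^^^^^^^^^^^^^^^^^^^^^
AttributeError: 'float' object has no attribute 'round'
```

```bash
sed -i 's/,st\["gripper_width"\].round(4))/)/' m.py; python3 m.py
```

```text
t 5.1 sink,score,dx (np.float64(0.0), 0.9943448305130005, 0) valve~ 0.33 M [ 0.66 -0.11 -0.06] F [ 0.8  0.2 -1.9]
```

send_rows(steps=[{"dp": [0,0,0],"roll": -0.03,"jaw": 0},{"dp": [0,0,0],"roll": -0.06,"jaw": 0},{"dp": [0,0,0],"roll": -0.06,"jaw": 0},{"dp": [0,0,0],"roll": -0.06,"jaw": 0}])

```text
time_s: 5.6
tcp_pos: [0.4798, -0.0884, 0.0975]
eef_rot: [-180.0, -0.0, -139.7]
contact_force: [3.6, -2.9, -4.3]
gripper_width: 0.0095
gripper_force: 59.8
```

```bash
python3 m.py
```

```text
t 5.65 sink,score,dx (np.float64(0.0), 0.9927591681480408, 0) valve~ 0.39 M [-0.63 -0.9  -0.09] F [ 3.2 -3.8 -5.2]
```

send_rows(steps=[{"dp": [0,0,0],"roll": -0.03,"jaw": 0},{"dp": [0,0,0],"roll": -0.06,"jaw": 0},{"dp": [0,0,0],"roll": -0.06,"jaw": 0},{"dp": [0,0,0],"roll": -0.06,"jaw": 0}])

```text
time_s: 6.15
tcp_pos: [0.4799, -0.0884, 0.0976]
eef_rot: [-180.0, 0.0, -136.2]
contact_force: [4.8, -4.3, -5.6]
gripper_width: 0.0097
gripper_force: 59.9
```

```bash
python3 m.py
```

```text
t 6.2 sink,score,dx (np.float64(0.0), 0.9922354221343994, 0) valve~ 0.451 M [-1.13 -1.22 -0.05] F [ 4.2 -4.8 -4.8]
```

send_rows(steps=[{"dp": [0,0,0],"roll": -0.03,"jaw": 0},{"dp": [0,0,0],"roll": -0.06,"jaw": 0},{"dp": [0,0,0],"roll": -0.06,"jaw": 0},{"dp": [0,0,0],"roll": -0.06,"jaw": 0}])

```text
time_s: 6.7
tcp_pos: [0.48, -0.0886, 0.0976]
eef_rot: [-180.0, -0.0, -132.8]
contact_force: [5.0, -5.2, -5.6]
gripper_width: 0.0095
gripper_force: 59.9
```

```bash
python3 m.py
```

```text
t 6.75 sink,score,dx (np.float64(1.6236237924474348), 0.9577706456184387, 0) valve~ 0.511 M [-1.57 -1.37 -0.14] F [ 4.7 -5.6 -5.8]
```

send_rows(steps=[{"dp": [0,0,0],"roll": 0,"jaw": 0},{"dp": [0,0,0],"roll": 0,"jaw": 0},{"dp": [0,0,0],"roll": 0,"jaw": 0}])

```text
time_s: 7.12
tcp_pos: [0.48, -0.0886, 0.0976]
eef_rot: [-180.0, -0.0, -132.8]
contact_force: [4.8, -5.3, -6.3]
gripper_width: 0.0095
gripper_force: 59.9
```

```bash
python3 m.py
```

```text
t 7.175 sink,score,dx (np.float64(4.202915831403391), 0.9417082667350769, 0) valve~ 0.511 M [-1.57 -1.42 -0.16] F [ 3.6 -5.3 -6.5]
```

send_rows(steps=[{"dp": [0,0,0],"roll": 0,"jaw": 0},{"dp": [0,0,0],"roll": 0,"jaw": 0},{"dp": [0,0,0],"roll": 0,"jaw": 0},{"dp": [0,0,0],"roll": 0,"jaw": 0},{"dp": [0,0,0],"roll": 0,"jaw": 0}])

```text
time_s: 7.8
tcp_pos: [0.48, -0.0886, 0.0976]
eef_rot: [-180.0, -0.0, -132.8]
contact_force: [4.2, -5.2, -7.0]
gripper_width: 0.0098
gripper_force: 59.9
```

```bash
python3 m.py
```

```text
t 7.85 sink,score,dx (np.float64(8.703549033940723), 0.8859760165214539, 0) valve~ 0.511 M [-1.55 -1.45 -0.12] F [ 5.1 -4.9 -5.7]
```

send_rows(steps=[{"dp": [0,0,0],"roll": 0,"jaw": 0},{"dp": [0,0,0],"roll": 0,"jaw": 0},{"dp": [0,0,0],"roll": 0,"jaw": 0},{"dp": [0,0,0],"roll": 0,"jaw": 0},{"dp": [0,0,0],"roll": 0,"jaw": 0}])

```text
time_s: 8.48
tcp_pos: [0.48, -0.0886, 0.0976]
eef_rot: [-180.0, -0.0, -132.8]
contact_force: [4.0, -4.4, -6.5]
gripper_width: 0.0096
gripper_force: 59.9
```

```bash
python3 m.py
python3 - <<'E'
from trk import *
c=cam("side"); cv2.imwrite("pics/mid.png",c[0]); ref=cv2.imread("pics/ref.png")
# platform rim outline: bright ring pixels; report rows of bright pixels at columns near left/right extremes
for n,im in(("ref",ref),("mid",c[0])):
    g=cv2.cvtColor(im,cv2.COLOR_BGR2GRAY); print(n); print(g[150:186,346:354])
E
```

```text
t 8.525 sink,score,dx (np.float64(12.692860064186553), 0.8785054683685303, 0) valve~ 0.511 M [-1.52 -1.38 -0.09] F [ 5.1 -5.2 -6.1]
ref
[[136 136 135 136 135 135 135 135]
 [137 135 136 135 136 135 135 135]
 [137 136 136 135 136 135 135 135]
 [128 137 135 136 136 135 135 135]
 [111 127 136 136 135 135 135 135]
 [ 88 108 128 136 137 136 135 135]
 [ 71  87 107 125 135 136 136 135]
 [ 72  71  83 105 123 135 136 136]
 [ 71  70  70  82 102 121 135 138]
 [ 84  86  70  70  80  99 118 132]
 [120 122  81  70  69  76  90 114]
 [141 129  96  68  71  68  70  96]
 [200 154 106  65  67  64 126 236]
 [186 187 194  94  61 113 228 255]
 [ 78 142 223 190  92 140 218 244]
 [ 59  55 142 238 188 132 132 181]
 [ 64  60  53 197 234 133 136 180]
 [ 65  62  55 137 234 134 137 182]
 [ 64  63  56 169 235 136 139 182]
 [ 63  60  51 216 210 119 142 181]
 [ 58  50 132 235 180  97 117 178]
 [108 173 208 227 160 115 118 179]
 [198 233 215 172 114 132 146 177]
 [219 188 162 115 142 132 148 178]
 [166 124 104 150 175 104 135 178]
 [125 147 134 170 170 104 139 177]
 [150 170 169 167 164 132 160 176]
 [142 158 141 133 1
[... 861 characters left out ...]
 [ 95  94  99 137 102 141 137 181]
 [193  96  94  97  68 144 140 182]
 [206 186 140 164  77 144 141 182]
 [109 185 211 225 200 121 143 180]
 [ 57  77 197 233 228  96 117 179]
 [ 62  58 106 212 185 112 118 178]
 [ 64  61  54 190 186 128 145 178]
 [ 64  62  55 191 191 128 148 178]
 [ 63  58  77 217 165 102 134 178]
 [ 59  55 145 235 164 103 139 177]
 [ 47 135 209 233 172 130 159 177]
 [173 209 220 180 131 133 161 176]
 [234 212 166 105  81 121 166 175]
 [186 161 127 102  65 107 151 176]
 [119 103 115  84  76 124 154 175]
 [121  76  85  87  70 139 174 174]
 [115  84  87  86  72 140 176 174]
 [111  85  87  87  73 104 144 175]
 [ 90  86  87  86  89 104 146 174]
 [ 80  86  86  85 102 138 180 174]]
```

```bash
python3 - <<'E'
from trk import *
s=cam("side"); t=cam("top")
m=red(s[0])[190:215,335:365];ys,xs=np.nonzero(m);print("side tip",xs.min()+335,ys[xs==xs.min()]+190)
tp=tri(s,(343.7,197),t,(332.7,185.5)); print("tri tip",tp,proj(s,tp),proj(t,tp))
ref=cv2.imread("pics/ref.png")
for yaw in(17,17.9,18.8):
  for v in ([.4795,-.088],[.482,-.088]):
    a=np.radians(yaw);X=np.array([np.cos(a),np.sin(a)]);Y=np.array([-X[1],X[0]]);pc=np.array(v)+.17*X
    zz=np.linspace(.1,.22,241)
    zr=np.interp(-167,[-proj(s,[*pc,q])[1] for q in zz][::-1] if 0 else [-proj(s,[*pc,q])[1] for q in zz],zz)
    o=[]
    for rad in(.05,.053,.056):
        tip=pc-rad*Y; zt=np.interp(-197,[-proj(s,[*tip,q])[1] for q in zz],zz); o+=[(rad,round(zt,4),"drop",round((zr-zt)*1000,1),proj(s,[*tip,zt]).round(1),proj(t,[*tip,zt]).round(1))]
    print(yaw,v,"z_ref",round(zr,4),*o,sep="\n  ")
print(blobs(red(t[0])[170:200,325:355],3)[0])
E
python3 m.py
```

```text
side tip 344 [196 197 198]
tri tip [ 0.65927755 -0.08498027  0.14515323] [343.94253074 196.93851881] [332.6091988  185.71991065]
17
  [0.4795, -0.088]
  z_ref
  0.2002
  (0.05, np.float64(0.146), 'drop', np.float64(54.2), array([343.1, 197. ]), array([333. , 186.8]))
  (0.053, np.float64(0.1473), 'drop', np.float64(52.9), array([343.9, 197. ]), array([334.3, 186.4]))
  (0.056, np.float64(0.1486), 'drop', np.float64(51.7), array([344.8, 197. ]), array([335.6, 186.1]))
17
  [0.482, -0.088]
  z_ref
  0.1999
  (0.05, np.float64(0.1456), 'drop', np.float64(54.3), array([344.1, 197. ]), array([333.1, 185.8]))
  (0.053, np.float64(0.1469), 'drop', np.float64(53.0), array([345., 197.]), array([334.4, 185.4]))
  (0.056, np.float64(0.1481), 'drop', np.float64(51.7), array([345.9, 197. ]), array([335.7, 185.1]))
17.9
  [0.4795, -0.088]
  z_ref
  0.1993
  (0.05, np.float64(0.1446), 'drop', np.float64(54.7), array([342.5, 197. ]), array([331.7, 186.8]))
  (0.053, np.float64(0.1459), 'drop', np.float64(53.4), array([343.4, 197. ]), array([333. , 186.4]))
  (0.056, np.float64(0.1472), 'drop', np.fl
[... 557 characters left out ...]
loat64(0.1445), 'drop', np.float64(53.9), array([342.9, 197. ]), array([331.8, 186.4]))
  (0.056, np.float64(0.1458), 'drop', np.float64(52.6), array([343.8, 197. ]), array([333.1, 186.1]))
18.8
  [0.482, -0.088]
  z_ref
  0.198
  (0.05, np.float64(0.1428), 'drop', np.float64(55.2), array([343.1, 197. ]), array([330.7, 185.8]))
  (0.053, np.float64(0.1441), 'drop', np.float64(54.0), array([344., 197.]), array([331.9, 185.4]))
  (0.056, np.float64(0.1453), 'drop', np.float64(52.7), array([344.9, 197. ]), array([333.2, 185.1]))
[([8, 9, 16, 10, 81], [15.5, 14.7])]
t 8.725 sink,score,dx (np.float64(14.105694503999905), 0.8799580931663513, 0) valve~ 0.511 M [-1.5  -1.4  -0.09] F [ 5.4 -5.3 -5.7]
```

send_rows(steps=[{"dp": [0,0,0],"roll": 0,"jaw": 0},{"dp": [0,0,0],"roll": 0,"jaw": 0},{"dp": [0,0,0],"roll": 0,"jaw": 0},{"dp": [0,0,0],"roll": 0,"jaw": 0},{"dp": [0,0,0],"roll": 0,"jaw": 0}])

```text
time_s: 9.35
tcp_pos: [0.48, -0.0886, 0.0976]
eef_rot: [-180.0, -0.0, -132.8]
contact_force: [4.9, -4.7, -6.3]
gripper_width: 0.0095
gripper_force: 59.9
```

send_rows(steps=[{"dp": [0,0,0],"roll": 0,"jaw": 0},{"dp": [0,0,0],"roll": 0,"jaw": 0},{"dp": [0,0,0],"roll": 0,"jaw": 0},{"dp": [0,0,0],"roll": 0,"jaw": 0},{"dp": [0,0,0],"roll": 0,"jaw": 0}])

```text
time_s: 9.98
tcp_pos: [0.48, -0.0886, 0.0976]
eef_rot: [-180.0, -0.0, -132.8]
contact_force: [4.6, -5.1, -5.9]
gripper_width: 0.0095
gripper_force: 59.9
```

```bash
python3 m.py
```

```text
t 10.025 sink,score,dx (np.float64(21.994451725153144), 0.8659374117851257, 0) valve~ 0.511 M [-1.54 -1.39 -0.12] F [ 5.2 -5.2 -7.3]
```

send_rows(steps=[{"dp": [0,0,0],"roll": 0,"jaw": 0},{"dp": [0,0,0],"roll": 0,"jaw": 0},{"dp": [0,0,0],"roll": 0,"jaw": 0},{"dp": [0,0,0],"roll": 0,"jaw": 0},{"dp": [0,0,0],"roll": 0,"jaw": 0}])

```text
time_s: 10.65
tcp_pos: [0.48, -0.0886, 0.0976]
eef_rot: [-180.0, -0.0, -132.8]
contact_force: [4.9, -5.7, -5.9]
gripper_width: 0.0092
gripper_force: 59.9
```

send_rows(steps=[{"dp": [0,0,0],"roll": 0,"jaw": 0},{"dp": [0,0,0],"roll": 0,"jaw": 0},{"dp": [0,0,0],"roll": 0,"jaw": 0},{"dp": [0,0,0],"roll": 0,"jaw": 0},{"dp": [0,0,0],"roll": 0,"jaw": 0}])

```text
time_s: 11.28
tcp_pos: [0.48, -0.0886, 0.0976]
eef_rot: [-180.0, -0.0, -132.8]
contact_force: [4.8, -4.9, -5.3]
gripper_width: 0.0094
gripper_force: 59.9
```

```bash
python3 m.py
```

```text
t 11.325 sink,score,dx (np.float64(29.390153485300303), 0.8609304428100586, 0) valve~ 0.511 M [-1.56 -1.36 -0.11] F [ 4.7 -5.1 -5.1]
```

send_rows(steps=[{"dp": [0,0,0],"roll": 0,"jaw": 0},{"dp": [0,0,0],"roll": 0,"jaw": 0},{"dp": [0,0,0],"roll": 0,"jaw": 0},{"dp": [0,0,0],"roll": 0,"jaw": 0},{"dp": [0,0,0],"roll": 0,"jaw": 0}])

```text
time_s: 11.95
tcp_pos: [0.48, -0.0886, 0.0976]
eef_rot: [-180.0, -0.0, -132.8]
contact_force: [4.8, -5.8, -6.0]
gripper_width: 0.0097
gripper_force: 59.9
```

send_rows(steps=[{"dp": [0,0,0],"roll": 0,"jaw": 0},{"dp": [0,0,0],"roll": 0,"jaw": 0},{"dp": [0,0,0],"roll": 0,"jaw": 0},{"dp": [0,0,0],"roll": 0,"jaw": 0},{"dp": [0,0,0],"roll": 0,"jaw": 0}])

```text
time_s: 12.58
tcp_pos: [0.48, -0.0886, 0.0976]
eef_rot: [-180.0, -0.0, -132.8]
contact_force: [4.9, -4.6, -6.0]
gripper_width: 0.0099
gripper_force: 59.9
```

send_rows(steps=[{"dp": [0,0,0],"roll": 0,"jaw": 0},{"dp": [0,0,0],"roll": 0,"jaw": 0},{"dp": [0,0,0],"roll": 0,"jaw": 0},{"dp": [0,0,0],"roll": 0,"jaw": 0},{"dp": [0,0,0],"roll": 0,"jaw": 0}])

```text
time_s: 13.2
tcp_pos: [0.48, -0.0886, 0.0976]
eef_rot: [-180.0, -0.0, -132.8]
contact_force: [5.0, -5.4, -6.8]
gripper_width: 0.0094
gripper_force: 59.9
```

```bash
python3 m.py
python3 - <<'E'
from trk import *
c=cam("side"); cv2.imwrite("pics/near.png",c[0]); cv2.imwrite("pics/near_c.png",cv2.resize(c[0][140:220,300:380],(560,560),interpolation=cv2.INTER_NEAREST))
E
```

```text
t 13.25 sink,score,dx (np.float64(39.76239155720478), 0.8406183123588562, 0) valve~ 0.511 M [-1.48 -1.37 -0.07] F [ 5.2 -5.5 -5.4]
```

View pics/near_c.png

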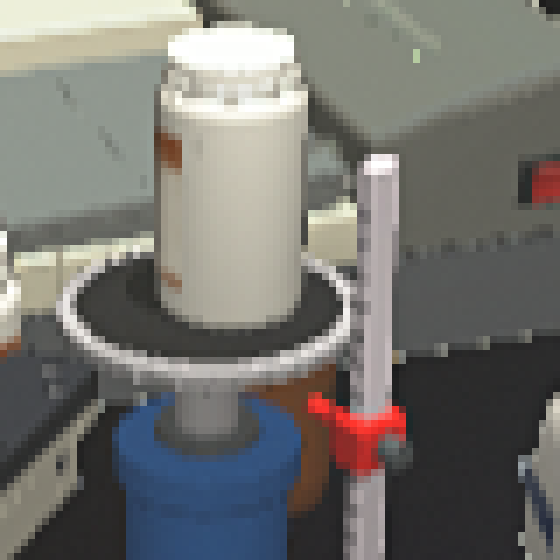

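The platform is still above the tip: ring centre at about side (329,183) and tip at (344.6,197). I'll fit the ring in both views to triangulate how far it has to go.

```bash
cat > ell.py <<'E'
from trk import *
def disc(im,seed,th=95):
    g=cv2.cvtColor(im,cv2.COLOR_BGR2GRAY); k=4; G=cv2.resize(g,None,fx=k,fy=k,interpolation=cv2.INTER_CUBIC)
    m=(G<th).astype(np.uint8); n,l,s,_=cv2.connectedComponentsWithStats(m,connectivity=4)
    i=l[seed[1]*k,seed[0]*k]; cs,_=cv2.findContours((l==i).astype(np.uint8),cv2.RETR_EXTERNAL,cv2.CHAIN_APPROX_NONE)
    h=cv2.convexHull(max(cs,key=cv2.contourArea)); (x,y),ax,a=cv2.fitEllipse(h)
    return ((x+.5)/k-.5,(y+.5)/k-.5),np.array(ax)/k,a
E
python3 - <<'E'
from ell import *
s=cam("side");t=cam("top")
for sd in((314,183),(346,184)): print("side",disc(s[0],sd))
cv2.imwrite("pics/topnow.png",cv2.resize(t[0][140:300,260:380],(600,800*3//4+0),interpolation=cv2.INTER_NEAREST))
for sd in((318,195),(308,201),(296,192)): print("top",disc(t[0],sd))
ref=cv2.imread("pics/ref.png"); t0=cv2.imread("pics/top0.png"); s0=cv2.imread("pics/side0.png")
print("ref side",disc(ref,(314,167)))
for sd in((318,195),(308,201)): print("top0",disc(t0,sd))
E
python3 m.py
```

```text
side ((329.18536376953125, 183.1544952392578), array([15.83512115, 37.7644043 ]), 90.59092712402344)
side ((329.18536376953125, 183.1544952392578), array([15.83512115, 37.7644043 ]), 90.59092712402344)
top ((309.1619873046875, 188.4638214111328), array([34.95037079, 35.92617416]), 87.30081939697266)
top ((309.1619873046875, 188.4638214111328), array([34.95037079, 35.92617416]), 87.30081939697266)
top ((309.1619873046875, 188.4638214111328), array([34.95037079, 35.92617416]), 87.30081939697266)
ref side ((329.3254699707031, 167.40255737304688), array([14.80615902, 38.48089981]), 90.19501495361328)
top0 ((308.7615966796875, 184.32989501953125), array([36.40832138, 37.85012054]), 86.06929016113281)
top0 ((308.7615966796875, 184.32989501953125), array([36.40832138, 37.85012054]), 86.06929016113281)
t 13.45 sink,score,dx (np.float64(40.771770905960196), 0.8168205618858337, 0) valve~ 0.511 M [-1.52 -1.42 -0.06] F [ 5.6 -5.7 -6.6]
```

View pics/topnow.png

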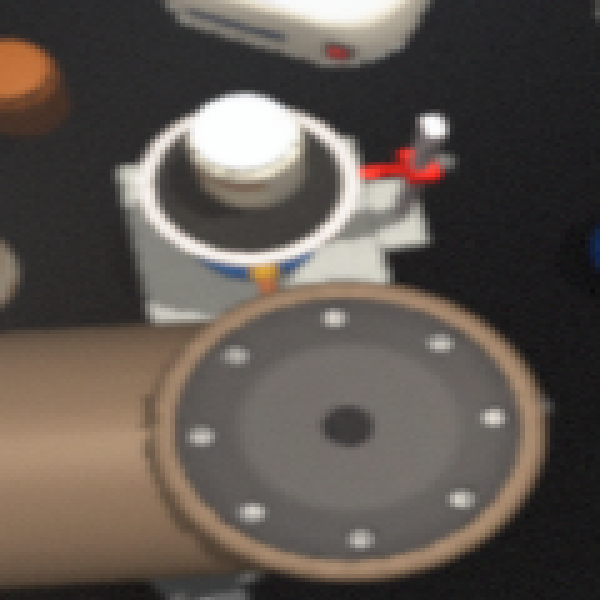

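```bash
python3 - <<'E'
from ell import *
s=cam("side");t=cam("top")
print("ref",tri(s,(329.33,167.40),t,(308.76,184.33)).round(4))
p=tri(s,(329.19,183.15),t,(309.16,188.46)); print("now",p.round(4),proj(s,p),proj(t,p))
for a in((343.6,197),(344,197)):
  for b in((332.,185.4),(332.6,185.5)): print("tip",a,b,tri(s,a,t,b).round(4))
# tip height by side row with plan at pc + 50..53 mm towards -Y
pc=p[:2]; Y=np.array([-.307,.952])
zz=np.linspace(.1,.22,241)
for rad in(.05,.053):
    q=pc-rad*Y; z=np.interp(-197,[-proj(s,[*q,k])[1] for k in zz],zz); print("side-only tip z",rad,z,proj(s,[*q,z]),proj(t,[*q,z]))
E
python3 m.py
```

```text
ref [ 0.6428 -0.0329  0.1968]
now [ 0.6429 -0.0329  0.1576] [328.94935013 183.206801  ] [309.25122792 188.22872907]
tip (343.6, 197) (332.0, 185.4) [ 0.6596 -0.0834  0.1443]
tip (343.6, 197) (332.6, 185.5) [ 0.6592 -0.0847  0.1451]
tip (344, 197) (332.0, 185.4) [ 0.6601 -0.0835  0.1441]
tip (344, 197) (332.6, 185.5) [ 0.6597 -0.0848  0.1449]
side-only tip z 0.05 0.14296352843331028 [342.72401552 197.00000385] [330.61038043 186.12918311]
side-only tip z 0.053 0.14422931743176573 [343.60430155 197.00001423] [331.9039149  185.78193709]
t 13.6 sink,score,dx (np.float64(41.589788822509476), 0.8307516574859619, 0) valve~ 0.511 M [-1.47 -1.32 -0.13] F [ 5.4 -5.2 -5. ]
```

Platform and tip triangulations agree: the target on the tracker is about 53.3 mm. Wait 10 rows, then measure.

send_rows(steps=[{"dp": [0,0,0],"roll": 0,"jaw": 0},{"dp": [0,0,0],"roll": 0,"jaw": 0},{"dp": [0,0,0],"roll": 0,"jaw": 0},{"dp": [0,0,0],"roll": 0,"jaw": 0},{"dp": [0,0,0],"roll": 0,"jaw": 0}])

```text
time_s: 14.22
tcp_pos: [0.48, -0.0886, 0.0976]
eef_rot: [-180.0, -0.0, -132.8]
contact_force: [5.2, -5.9, -6.0]
gripper_width: 0.0096
gripper_force: 59.9
```

send_rows(steps=[{"dp": [0,0,0],"roll": 0,"jaw": 0},{"dp": [0,0,0],"roll": 0,"jaw": 0},{"dp": [0,0,0],"roll": 0,"jaw": 0},{"dp": [0,0,0],"roll": 0,"jaw": 0},{"dp": [0,0,0],"roll": 0,"jaw": 0}])

```text
time_s: 14.85
tcp_pos: [0.48, -0.0885, 0.0975]
eef_rot: [-180.0, -0.0, -132.8]
contact_force: [5.9, -6.2, -6.1]
gripper_width: 0.0094
gripper_force: 59.9
```

```bash
python3 m.py
python3 - <<'E'
from ell import *
s=cam("side"); e=disc(s[0],(314,188)); print(e, "row target", proj(s,[.6429,-.0329,.1446]))
E
```

```text
t 14.9 sink,score,dx (np.float64(48.370409812040386), 0.8098850250244141, 0) valve~ 0.511 M [-1.57 -1.37 -0.09] F [ 4.2 -6.1 -5.1]
((329.2896423339844, 186.36912536621094), array([16.04119682, 37.46964264]), 90.14754486083984) row target [328.92226488 188.28849905]
```

send_rows(steps=[{"dp": [0,0,0],"roll": 0,"jaw": 0},{"dp": [0,0,0],"roll": 0,"jaw": 0},{"dp": [0,0,0],"roll": 0,"jaw": 0},{"dp": [0,0,0],"roll": 0,"jaw": 0},{"dp": [0,0,0],"roll": 0,"jaw": 0}])

```text
time_s: 15.58
tcp_pos: [0.48, -0.0886, 0.0976]
eef_rot: [-180.0, -0.0, -132.8]
contact_force: [5.7, -5.9, -5.4]
gripper_width: 0.0094
gripper_force: 59.9
```

send_rows(steps=[{"dp": [0,0,0],"roll": 0.12,"jaw": 0},{"dp": [0,0,0],"roll": 0.24,"jaw": 0},{"dp": [0,0,0],"roll": 0.35,"jaw": 0},{"dp": [0,0,0],"roll": 0.35,"jaw": 0}])

```text
time_s: 16.08
tcp_pos: [0.4795, -0.0879, 0.0975]
eef_rot: [180.0, -0.0, -152.8]
contact_force: [1.3, 0.2, -1.7]
gripper_width: 0.0099
gripper_force: 59.8
```

```bash
python3 m.py
python3 - <<'E'
from ell import *
s=cam("side"); t=cam("top"); e=disc(s[0],(314,191)); f=disc(t[0],(318,195)); print(e[0],f[0],tri(s,e[0],t,f[0]))
E
```

```text
t 16.125 sink,score,dx (np.float64(52.74287900216986), 0.8179237246513367, 0) valve~ 0.163 M [1.3  0.   0.23] F [ 1.   1.7 -1.5]
(329.1894836425781, 187.85418701171875) (309.267822265625, 189.66799926757812) [ 0.64293039 -0.03293897  0.14558481]
```

The platform has stopped at z≈0.1456, against 0.1447 for the tip. Now I'll seat the valve gently.

send_rows(steps=[{"dp": [0,0,0],"roll": 0.05,"jaw": 0},{"dp": [0,0,0],"roll": 0.1,"jaw": 0},{"dp": [0,0,0],"roll": 0.13,"jaw": 0},{"dp": [0,0,0],"roll": 0.13,"jaw": 0}])

```text
time_s: 16.73
tcp_pos: [0.4794, -0.0876, 0.0975]
eef_rot: [180.0, -0.0, -160.2]
contact_force: [-0.7, 6.0, -0.1]
gripper_width: 0.0096
gripper_force: 59.9
```

```bash
python3 m.py
```

```text
t 16.775 sink,score,dx (np.float64(52.79980065249847), 0.8167441487312317, 0) valve~ 0.033 M [2.51 0.59 0.52] F [-1.2  4.5  0.3]
```

send_rows(steps=[{"dp": [0,0,0],"roll": 0.02,"jaw": 0},{"dp": [0,0,0],"roll": 0.04,"jaw": 0},{"dp": [0,0,0],"roll": 0.04,"jaw": 0}])

```text
time_s: 17.15
tcp_pos: [0.4793, -0.0876, 0.0975]
eef_rot: [180.0, -0.0, -162.5]
contact_force: [-1.4, 5.5, -0.1]
gripper_width: 0.0098
gripper_force: 59.9
```

```bash
python3 m.py
```

```text
t 17.2 sink,score,dx (np.float64(52.80155223843775), 0.8171348571777344, 0) valve~ -0.007 M [2.76 0.59 0.46] F [-0.3  6.5 -1.1]
```

send_rows(steps=[{"dp": [0,0,0],"roll": 0.02,"jaw": 0},{"dp": [0,0,0],"roll": 0.03,"jaw": 0},{"dp": [0,0,0],"roll": 0.03,"jaw": 0}])

```text
time_s: 17.58
tcp_pos: [0.4793, -0.0875, 0.0975]
eef_rot: [179.9, -0.0, -164.2]
contact_force: [-1.5, 5.9, 0.8]
gripper_width: 0.0101
gripper_force: 60.0
```

```bash
python3 m.py
```

```text
t 17.625 sink,score,dx (np.float64(52.78296487814908), 0.8176217675209045, 0) valve~ -0.037 M [2.9  0.68 0.58] F [-0.6  6.7  0. ]
```

send_rows(steps=[{"dp": [0,0,0],"roll": 0,"jaw": 50},{"dp": [0,0,0],"roll": 0,"jaw": 100},{"dp": [0,0,0],"roll": 0,"jaw": 100},{"dp": [0,0,0],"roll": 0,"jaw": 100},{"dp": [0,0,0],"roll": 0,"jaw": 100}])

```text
time_s: 18.25
tcp_pos: [0.4797, -0.0883, 0.0976]
eef_rot: [-180.0, 0.0, -164.4]
contact_force: [-1.3, 0.9, -0.4]
gripper_width: 0.0543
gripper_force: 0.0
```

send_rows(steps=[{"dp": [0,0,0],"roll": 0,"jaw": 100},{"dp": [0,0,-30],"roll": 0,"jaw": 100},{"dp": [0,0,-70],"roll": 0,"jaw": 100},{"dp": [0,0,-120],"roll": 0,"jaw": 100},{"dp": [0,0,-120],"roll": 0,"jaw": 100}])

```text
time_s: 18.88
tcp_pos: [0.4819, -0.0881, 0.2216]
eef_rot: [-179.9, 0.4, -164.3]
contact_force: [-0.5, -0.6, -0.1]
gripper_width: 0.0876
gripper_force: 0.0
```

```bash
python3 m.py;  python3 - <<'E'
from ell import *
s=cam("side"); t=cam("top"); e=disc(s[0],(314,191)); f=disc(t[0],(318,195)); print(e[0],f[0],tri(s,e[0],t,f[0]))
m=red(s[0])[205:250,245:290];ys,xs=np.nonzero(m);print("tee px",xs.mean()+245,ys.mean()+205)
cv2.imwrite("pics/end.png",cv2.resize(s[0][100:300,220:400],(540,600),interpolation=cv2.INTER_CUBIC))
E
```

```text
t 18.925 sink,score,dx (np.float64(52.85367904457502), 0.8157550692558289, 0) valve~ -0.04 M [ 0.02  0.04 -0.01] F [ 0.5 -0.6 -0.4]
(329.1524658203125, 187.99334716796875) (309.1668701171875, 189.62010192871094) [ 0.64303906 -0.0326456   0.14509189]
tee px 266.56273764258555 229.76045627376425
```

View pics/end.png

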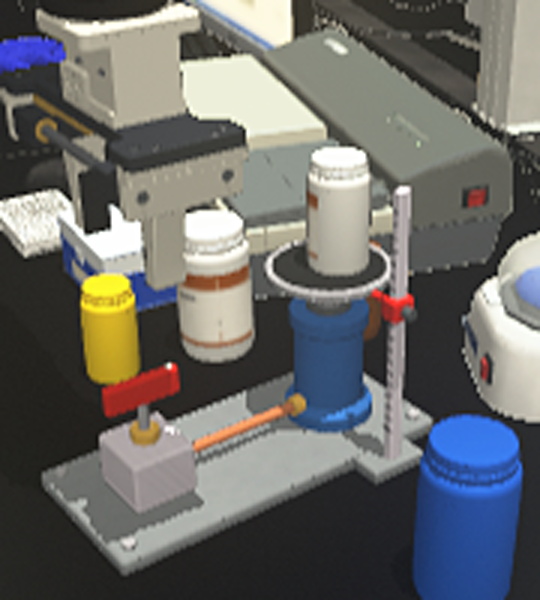

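The end view shows the platform ring level with the pointer: ring edge at crop (370,290), tip at (372,293). The jar is upright, the tee is shut and clear of the gripper, and the triangulated heights are 0.1451 for the platform and 0.1447 for the tip. Handing in.

```bash
python3 -c "
from plant import r
print(r.close_job())"
```

```text
the job is handed in; nothing more can be done
None
```

I handed the job in, and no verdict came back. By my measurements the platform stopped about 0.5 mm above the pointer tip (0.1451 m against 0.1447 m, good to about 2 mm) after sinking at about 6 mm/s. The valve is snug at about -0.04 rad, the jar is upright and the handle is released.

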